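# Lay out the spot-test station

## Task

Set up the bench for a spot test: stand the tall dropper bottle behind the white spot plate and the squat dropper bottle behind the wooden vial block, each centred on that back edge with a gap of about 4 cm between the bottle and the edge (behind means on the far side as seen from the robot, square to the edge). Set the low white dish on the table halfway between the centres of the spot plate and the vial block, then stand the lidded jar inside the dish. Leave everything upright and still, and leave the small porcelain crucible where it is.

Things in the scene. Friction and masses are not known exactly. Their poses are not given: they have to be found in the camera images.
- spot_plate: White ceramic spot plate, fixed: a low rectangular slab with 3 x 4 shallow round wells, 90 mm deep (its x) by 130 mm wide (its y) by 14 mm tall. Origin at the centre of its underside, on the table. Its x axis points to its back, away from the robot (the plate is turned by at most about 10 degrees), y to its left, z up. It may stand to the left or to the right of the vial block.
- vial_block: Pale wooden vial block, fixed: 60 mm deep (its x) by 100 mm wide (its y) by 40 mm tall, with 2 x 4 holes, some with glass vials standing in them up to 51 mm above the table. Origin at the centre of its underside, on the table. Its x axis points to its back, away from the robot (turned by at most about 15 degrees), y to its left, z up. Its centre is 280 to 300 mm from that of the spot plate.
- tall_dropper_center (a point): Tall slim amber glass dropper bottle with white collar and black rubber bulb, loose, about 90 g: round, 34 mm in diameter up to 60 mm high, then narrowing to a 21 mm collar and a 15 mm bulb; 92 mm tall in all. The point is on its axis half-way up, 46 mm above its underside; z up.
- squat_dropper_center (a point): Squat wide amber glass dropper bottle with white collar and black rubber bulb, loose, about 90 g: round, 48 mm in diameter up to 42 mm high, then narrowing to a 21 mm collar and a 15 mm bulb; 72 mm tall in all. The point is on its axis half-way up, 36 mm above its underside; z up.
- jar_center (a point): Straight-sided amber glass jar with a flat white lid as wide as the jar (no bulb), loose, about 80 g: a cylinder 36 mm in diameter and 64 mm tall. The point is on its axis half-way up, 32 mm above its underside; z up.
- dish_center (a point): Low round white ceramic dish, loose, about 60 g: 62 mm outside diameter, 12 mm tall, upright wall 3.5 mm thick, inner floor 55 mm across and 5 mm above its underside. The point is on its axis half-way up, 6 mm above its underside; z up.
- crucible_center (a point): Small white porcelain crucible, loose, empty, not to be moved: an open cup 24 mm in diameter at the foot, 40 mm at the rim, 34 mm tall. The point is on its axis half-way up, 17 mm above its underside.

How it is judged:
By the outcome, as a careful person would: the job done as asked, in the order asked, and still so for the second after the job is handed in, with the robot touching nothing.
It also fails if it takes over 115 s, if anything falls off the work surface, if the arm or the gripper's body presses on something with over 40 N, if the wrist force passes 120 N, or if a joint passes its speed limit or range.

## Robot

A 6-joint arm with a two-finger parallel gripper is mounted at the origin on the work surface. World frame = base frame: x ahead of the robot, y to its left, z up, the work surface at z = 0. Lengths are in m, angles in rad, forces in N, time in s.
With the tool pointing down it reaches from about 0.3 to 1 m from the base axis. Payload 5.1 kg.
Tool frame: the origin (TCP) lies midway between the tips of the shut fingers; the grasp point (between the pads) lies behind it (env.hold_point_z is the y of the grasp point in the tool frame, in m); y points along the fingers, x is the direction in which the jaws open and shut, and the axes are right-handed (so a half turn about y gives the same grasp; the last joint's range is limited). The gripper opens to 95 mm and grips with 3 to 60 N. Pads are 20 mm wide; open, the fingers measure 119 mm over their backs; the gripper's body (75 mm by 180 mm) begins 59 mm behind the grasp point.
Start: joints at [-1.333, 0.124, 1.65, -0, 1.367, -0.083], TCP at [0.205, -0.617, 0.215] pointing down, gripper open.
Joint ranges: [-2.61, 2.61], [-1.02, 2.33], [0.03, 2.71], [-1.35, 4.49], [0.32, 2.68], [-2.91, 2.91]. Speed limits (rad/s): [2.57, 2.57, 3.14, 3.14, 3.14, 3.14].

## Interface

Orientations are given as a unit quaternion [x, y, z, w].
In Python, from station import env gives the robot as it stands.
- The arm moves only by the tool send_rows, never from a script. Its argument "rows" is a list of rows, each a list of 6 numbers: the shift along the world's x, y, z in m, then the turn, a rotation vector about the world's x, y, z in degrees. In form: [[x, y, z, wx, wy, wz], ...]. A call has exactly 5 rows; each row is the pose to reach, as a shift and turn from the pose commanded when the call began; what a row does not reach only later rows make up. A row lasts 1/8 s, in which the tool goes at most 62.5 mm and 10.7 degrees, less where a joint would pass 70% of its speed; a pose out of reach is approached as far as the arm can. A call with a gripper value outside its range is refused whole. "jaw" is the closure, from 0 (fully open) to 1 (shut), set as the call begins (left out, the last holds). The fingers move at their own pace and stop on an object; "newtons" is the grip in N (left out, the last holds). Time passes only in rows, so rows that repeat a pose let the fingers close, or fill a call up. It gives the time, the measured TCP pose, the force and the opening at its end, in the units of the state.
- env.read_state(): the state, without advancing time (a new reading comes with each control period).
- env.camera(name): name is "scene" or "top" or "wrist"; returns a dict with "pixels" (480x640x3 uint8, blue, green, red), "K" (3x3 intrinsics, pixels), "rvec" (rotation vector, rad) and "tvec" (3), from world to camera coordinates, as OpenCV has them. Camera axes: x right, y down, z forward; pixel columns grow to the right and rows downward; lengths in m; the calibration is good to about 2 mm. A picture is of the moment at which its call begins. There is no depth.
- env.job_done(): hands the job in, once; it reports no verdict.
The state is a dict: "time": time; "qpos": joint angles; "qd": joint speeds; "effort": joint torques, N m; "tcp_pos": TCP position; "tcp_rot": TCP orientation; "ft_force": force on the tool from outside, world axes, zero at the start; "torque": the same for the moment, N m; "grip_width": finger opening in m.
Only numpy, scipy, OpenCV 4.12 (cv2) and the standard library are available. Lean on these libraries where they do the work, as an engineer would, in place of code of your own. Each camera call takes 0.05 s, during which the arm holds its last target. There are 200 camera calls.

## Working session

There is one attempt and no reset: what is moved stays moved. The work goes in short steps, Python scripts to look and compute and a tool call to move; the robot and the scene stay as the last step left them, time stands still between calls to the robot, and variables do not carry over. Pictures are saved under pics/ and viewed, about 12 in all and at most 16, crops included, and the job is handed in when it is done.

Besides the shell and the picture viewer there is one more tool, called after "Call:" as name(argument=value, ...) on one line, values as JSON. send_rows: Moves the arm, as the interface text tells. Its arguments: {"type":"object","properties":{"rows":{"type":"array","items":{"type":"array","items":{"type":"number"}}},"jaw":{"type":"number"},"newtons":{"type":"number"}},"required":["rows"]}

```bash
mkdir -p pics; ls; python3 - <<'E'
from station import env
import cv2,numpy as np
s=env.read_state();print({k:np.round(v,3) for k,v in s.items()},env.hold_point_z)
for n in("scene","top"):
    c=env.camera(n);cv2.imwrite(f"pics/{n}0.png",c["pixels"]);np.savez(f"pics/{n}0.npz",**c)
    R=cv2.Rodrigues(np.array(c["rvec"],float))[0];print(n,np.round(-R.T@np.ravel(c["tvec"]),3),np.round(R[2],2))
E
```

```text
pics
{'time': np.float64(0.0), 'qpos': array([-1.333,  0.124,  1.652,  0.   ,  1.368, -0.083]), 'qd': array([-0.002,  0.001,  0.001, -0.001, -0.002,  0.001]), 'effort': array([-2.0000e-03, -4.1761e+01, -3.5993e+01,  7.7000e-02,  4.9000e-02,
       -0.0000e+00]), 'tcp_pos': array([ 0.205, -0.616,  0.213]), 'tcp_rot': array([-0.573,  0.414, -0.413,  0.574]), 'ft_force': array([-0.247,  0.28 , -0.242]), 'torque': array([ 0.006,  0.058, -0.052]), 'grip_width': np.float64(0.095)} -0.0188
scene [0.976 0.245 0.78 ] [-0.47 -0.28 -0.84]
top [ 3.510e-01 -1.000e-03  1.237e+00] [ 0.19 -0.01 -0.98]
```

View pics/top0.png

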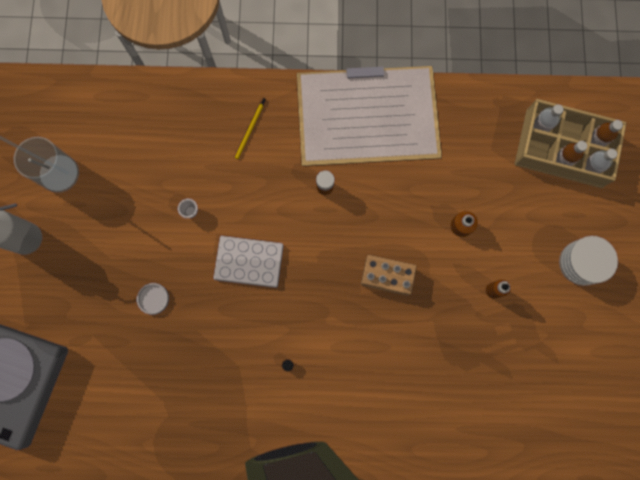

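View pics/scene0.png

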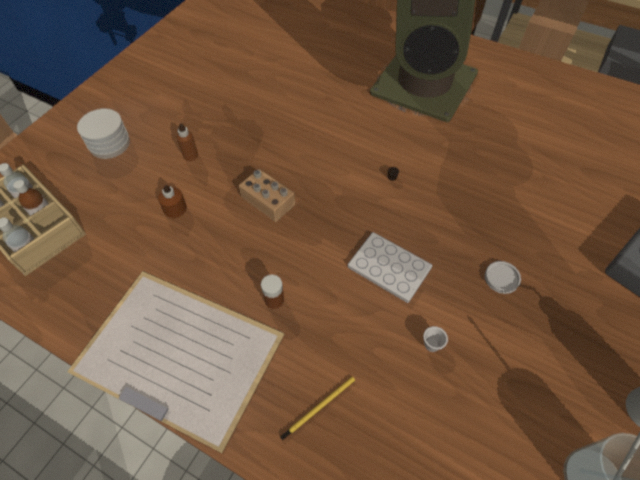

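The top view shows the plate at (250,262), block (389,275), jar (326,182), squat bottle (464,223), tall bottle (498,289), dish (153,298) and crucible (188,208). The scene view shows them at (390,267), (267,195), (272,290), (172,203), (187,142), (503,278) and (435,339).

```bash
cat > h.py <<'E'
import cv2,numpy as np
def load(n): return np.load(f"pics/{n}.npz")
def ray(c,uv):
    R=cv2.Rodrigues(c["rvec"].astype(float))[0]; o=-R.T@np.ravel(c["tvec"])
    uv=np.atleast_2d(np.asarray(uv,float)); d=np.c_[uv,np.ones(len(uv))]@np.linalg.inv(c["K"]).T@R
    return o,d
def onz(c,uv,z):
    o,d=ray(c,uv); return o+d*((z-o[2])/d[:,2])[:,None]
def tri(c1,u1,c2,u2):
    A=[];b=[]
    for c,u in((c1,u1),(c2,u2)):
        o,d=ray(c,u);d=d[0]/np.linalg.norm(d[0]);P=np.eye(3)-np.outer(d,d);A.append(P);b.append(P@o)
    x,r=np.linalg.lstsq(np.vstack(A),np.hstack(b),rcond=None)[:2];return x,np.sqrt(r)
def blob(c,uv,kind,r=28):
    "largest contour of a colour kind within r of uv"
    im=c["pixels"];h=cv2.cvtColor(im,cv2.COLOR_BGR2HSV);H,S,V=[a.astype(int) for a in cv2.split(h)]
    m={"white":(S<70)&(V>95),"black":(V<38),"amber":(S>150)&(V<100),"wood":(S<150)&(V>90)}[kind]
    w=np.zeros(m.shape,np.uint8);cv2.circle(w,tuple(map(int,uv)),r,255,-1)
    m=(m*255).astype(np.uint8)&w
    cs=cv2.findContours(m,cv2.RETR_EXTERNAL,cv2.CHAIN_APPROX_NONE)[0]
    return max(cs,key=cv2.contourArea)
E
python3 - <<'E'
from h import *
T,S=load("top0"),load("scene0")
print(T["K"].round(1).tolist())
vis={"t":T["pixels"].copy(),"s":S["pixels"].copy()}
def d(k,ct): cv2.drawContours(vis[k],[ct],-1,(0,255,0),1)
for n,a,b,r,ra,z in(("plate",(250,262),(390,267),52,48,.014),("dish",(153,298),(503,278),24,24,.012),("jar",(326,180),(272,286),16,16,.06),("cruc",(188,208),(435,339),16,16,.034)):
    A=blob(T,a,"white",r);B=blob(S,b,"white",ra);d("t",A);d("s",B)
    for c,q in((T,A),(S,B)):
        w=onz(c,q[:,0],z)[:,:2]*1000
        f=cv2.minAreaRect(w.astype(np.float32));e=cv2.fitEllipse(w.astype(np.float32))
        print(n,"rect",np.round(f[0],1),np.round(f[1],1),round(f[2],1),"ell",np.round(e[0],1),np.round(e[1],1))
for n,a,b in(("tall",(505,287),(183,128)),("squat",(469,220),(168,188))):
    A=blob(T,a,"black",8);B=blob(S,b,"black",8);d("t",A);d("s",B)
    u=[A[:,0].mean(0),B[:,0].mean(0)];print(n,u,*tri(T,u[0],S,u[1]))
for n,k,c,p in(("blk","t",T,(389,275)),("blk","s",S,(267,190))):
    A=blob(c,p,"wood",36);d(k,A)
    f=cv2.minAreaRect((onz(c,A[:,0],.04)[:,:2]*1000).astype(np.float32));print(n,f)
t=cv2.resize(vis["t"][150:320,130:520],None,fx=2,fy=2,interpolation=2)
s=cv2.resize(vis["s"][110:360,70:470],None,fx=2,fy=2,interpolation=2)
cv2.imwrite("pics/t1.png",t);cv2.imwrite("pics/s1.png",s)
E
```

```text
[[606.8, 0.0, 323.5], [0.0, 606.8, 229.7], [0.0, 0.0, 1.0]]
plate rect [519.2 141.3] [131.2  90.6] 84.0 ell [519.3 141.4] [102.  154.5]
plate rect [523.8 143. ] [131.7  95.2] 84.3 ell [523.8 143.2] [106.7 158.9]
dish rect [440.2 330.4] [59.6 60.6] 47.8 ell [439.8 330.7] [60.4 61. ]
dish rect [443.7 333.9] [66.3 62.2] 29.0 ell [443.7 332.9] [60.3 67.4]
jar rect [681.1  -9.9] [35.3 34.2] 1.3 ell [681.5 -10.3] [34.9 35.5]
jar rect [685.4 -10.1] [42.5 35.8] 31.5 ell [684.2  -9.5] [35.2 43.5]
cruc rect [622.2 266.6] [37.4 38.8] 1.3 ell [621.9 266.9] [37.3 39.4]
cruc rect [624.5 268.8] [41.6 39.8] 42.3 ell [625.2 268.3] [37.9 43.2]Traceback (most recent call last):
  File "<stdin>", line 13, in <module>
  File "h.py", line 21, in blob
    return max(cs,key=cv2.contourArea)
ValueError: max() iterable argument is empty
```

```bash
python3 - <<'E'
from h import *
T,S=load("top0"),load("scene0")
vis={"t":T["pixels"].copy(),"s":S["pixels"].copy()}
for n,k,c,p in(("blk","t",T,(389,275)),("blk","s",S,(267,190))):
    A=blob(c,p,"wood",36);cv2.drawContours(vis[k],[A],-1,(0,255,0),1)
    f=cv2.minAreaRect((onz(c,A[:,0],.04)[:,:2]*1000).astype(np.float32));print(n,np.round(f[0],1),np.round(f[1],1),f[2])
L=[cv2.resize(vis["t"][y-25:y+25,x-40:x+40],(400,250),interpolation=cv2.INTER_NEAREST) for x,y in((389,275),(490,255))]
L+=[cv2.resize(vis["s"][y-25:y+25,x-40:x+40],(400,250),interpolation=cv2.INTER_NEAREST) for x,y in((267,195),(187,140))]
L[1]=cv2.resize(vis["t"][205:305,445:525],(400,500),interpolation=0);L[3]=cv2.resize(vis["s"][118:218,150:230],(400,500),interpolation=0)
cv2.imwrite("pics/c1.png",np.hstack([L[1],L[3]]));cv2.imwrite("pics/c2.png",np.hstack([L[0],L[2]]))
E
```

```text
blk [ 495.9 -140.8] [102.1  62.2] 79.19161224365234
blk [ 494.9 -140.2] [184.  141.9] 40.21318054199219
```

View pics/c1.png

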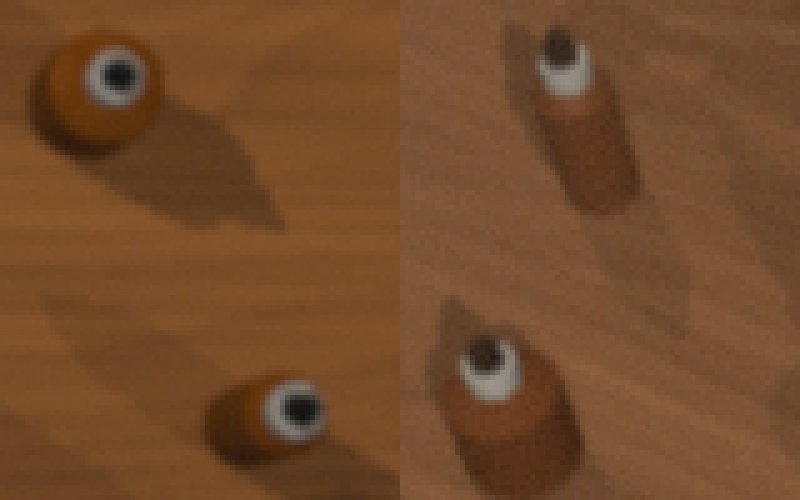

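View pics/c2.png

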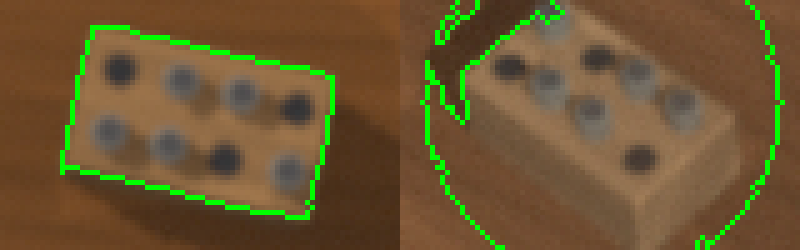

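```bash
python3 - <<'E'
from h import *
T,S=load("top0"),load("scene0")
for n,a,b in(("tall",(504.9,286.1),(181.6,127)),("squat",(468.4,219.6),(166.8,188.6))):
    x,r=tri(T,a,S,b); z=.086 if n=="tall" else .066
    print(n,x.round(4),r, onz(T,a,z),onz(S,b,z))
print("blk",onz(S,[(294,193.4),(275,210),(241,186.4)],.04).round(4))
B=np.array([.496,-.141]);P=np.array([.5205,.142])
def fr(a):a=np.radians(a);return np.array([np.cos(a),np.sin(a)])
print("tall goal",P+fr(-6)*(.045+.04+.017),"squat goal",B+fr(-10.8)*(.03+.04+.024),"dish goal",(B+P)/2)
E
```

```text
tall [ 0.4719 -0.3581  0.0848] [0.00055659] [[ 0.47159787 -0.35739417  0.086     ]] [[ 0.47292577 -0.35749424  0.086     ]]
squat [ 0.6047 -0.2971  0.0633] [0.00065976] [[ 0.60387542 -0.29601474  0.066     ]] [[ 0.60631579 -0.29552532  0.066     ]]
blk [[ 0.4803 -0.0861  0.04  ]
 [ 0.5333 -0.0974  0.04  ]
 [ 0.5163 -0.1882  0.04  ]]
tall goal [0.62194123 0.1313381 ] squat goal [ 0.588335   -0.15861384] dish goal [5.0825e-01 5.0000e-04]
```

Measured positions agree with the stated sizes: plate 131×91, block 102×62, plate-to-block distance 283 mm, and bulb heights within 3 mm. I'll start with the tall bottle.

Call:
send_rows(rows=[[0.267,0.26,-0.05,0,0,0],[0.267,0.26,-0.05,0,0,0],[0.267,0.26,-0.05,0,0,0],[0.267,0.26,-0.05,0,0,0],[0.267,0.26,-0.05,0,0,0]], jaw=0, newtons=15)

```text
time: 0.72
tcp_pos: [0.4278, -0.399, 0.1725]
tcp_rot: [-0.573, 0.414, -0.414, 0.573]
ft_force: [0.6, -0.5, 0.3]
grip_width: 0.0952
```

Call:
send_rows(rows=[[0.04,0.038,0,0,0,0],[0.04,0.038,0,0,0,0],[0.04,0.038,0,0,0,0],[0.04,0.038,0,0,0,0],[0.04,0.038,0,0,0,0]])

```text
time: 1.35
tcp_pos: [0.466, -0.3638, 0.1731]
tcp_rot: [0.573, -0.414, 0.414, -0.573]
ft_force: [1.0, 0.1, -0.3]
grip_width: 0.0951
```

```bash
cat >> h.py <<'E'
def snap(n,tag):
    from station import env
    c=env.camera(n);np.savez(f"pics/{tag}.npz",**c);cv2.imwrite(f"pics/{tag}.png",c["pixels"]);return load(tag)
E
python3 - <<'E'
from h import *
from station import env
print(env.read_state()["tcp_pos"]); c=snap("wrist","w1")
R=cv2.Rodrigues(c["rvec"])[0];print(-R.T@c["tvec"].ravel(),R[2])
def proj(p):return cv2.projectPoints(np.array([p],float),c["rvec"],c["tvec"],c["K"],None)[0].ravel()
print(proj((.472,-.3575,.092)),proj((.472,-.3575,.0)))
E
```

```text
[ 0.46599142 -0.36376946  0.17313925]
[ 0.5408432  -0.33801259  0.34329747] [-0.26660581 -0.08758113 -0.95981815]
[316.32520158 237.40753342] [317.51304547 208.76115514]
```

View pics/w1.png

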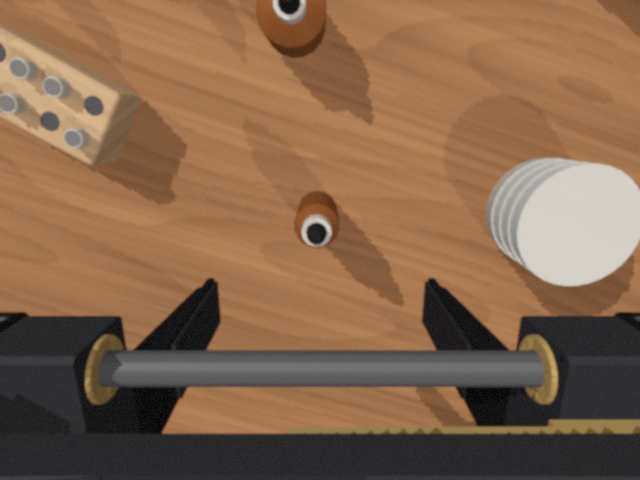

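The wrist view puts the bulb at (316,233) against a predicted (316,237), so the measurement holds to about 2 mm. Descending.

Call:
send_rows(rows=[[0.007,0.007,-0.04,0,0,0],[0.007,0.007,-0.09,0,0,0],[0.007,0.007,-0.13,0,0,0],[0.007,0.007,-0.147,0,0,0],[0.007,0.007,-0.147,0,0,0]])

```text
time: 2.02
tcp_pos: [0.4732, -0.3556, 0.0253]
tcp_rot: [-0.573, 0.415, -0.413, 0.573]
ft_force: [1.0, -0.3, -0.5]
grip_width: 0.0951
```

Call:
send_rows(rows=[[0,0,0,0,0,0],[0,0,0,0,0,0],[0,0,0,0,0,0],[0,0,0,0,0,0],[0,0,0,0,0,0]], jaw=1)

```text
time: 2.65
tcp_pos: [0.4739, -0.3558, 0.0262]
tcp_rot: [0.573, -0.414, 0.414, -0.573]
ft_force: [0.8, 0.2, -0.5]
grip_width: 0.0507
```

Call:
send_rows(rows=[[0,0,0,0,0,0],[0,0,0,0,0,0],[0,0,0.01,0,0,0],[0,0,0.03,0,0,0],[0,0,0.06,0,0,0]])

```text
time: 3.28
tcp_pos: [0.4735, -0.3554, 0.0871]
tcp_rot: [-0.573, 0.414, -0.413, 0.573]
ft_force: [-0.1, -0.5, -1.2]
grip_width: 0.0336
```

Call:
send_rows(rows=[[0.004,0.012,0.03,0,0,-1],[0.015,0.05,0.06,0,0,-3],[0.031,0.1,0.065,0,0,-5],[0.049,0.16,0.065,0,0,-8],[0.067,0.22,0.065,0,0,-11]])

```text
time: 3.9
tcp_pos: [0.5416, -0.1346, 0.1534]
tcp_rot: [-0.53, 0.466, -0.468, 0.531]
ft_force: [1.7, -0.3, -0.6]
grip_width: 0.0336
```

Call:
send_rows(rows=[[0.018,0.06,0,0,0,-3],[0.036,0.12,0,0,0,-6],[0.055,0.18,0,0,0,-9],[0.07,0.23,0,0,0,-11],[0.08,0.262,0,0,0,-13]])

```text
time: 4.53
tcp_pos: [0.6214, 0.1287, 0.153]
tcp_rot: [0.474, -0.523, 0.524, -0.476]
ft_force: [-0.4, 0.5, -0.9]
grip_width: 0.0333
```

Call:
send_rows(rows=[[0.001,0.004,-0.02,0,0,0],[0.001,0.004,-0.05,0,0,0],[0.001,0.004,-0.07,0,0,0],[0.001,0.004,-0.08,0,0,0],[0.001,0.004,-0.08,0,0,0]])

```text
time: 5.15
tcp_pos: [0.6213, 0.1293, 0.0704]
tcp_rot: [-0.475, 0.524, -0.524, 0.474]
ft_force: [0.5, -0.6, -0.3]
grip_width: 0.0335
```

```bash
python3 - <<'E'
from h import *
from station import env
s=env.read_state();print({k:np.round(s[k],4) for k in("tcp_pos","tcp_rot","qpos","grip_width","time")})
snap("top","top1");c=snap("wrist","w2")
cv2.imwrite("pics/v2.png",np.hstack([load("top1")["pixels"][100:350,130:530],cv2.resize(c["pixels"],(333,250))]))
E
```

```text
{'tcp_pos': array([0.6213, 0.1293, 0.0704]), 'tcp_rot': array([-0.4751,  0.5243, -0.5238,  0.4743]), 'qpos': array([ 0.1207,  0.2177,  1.7984, -0.    ,  1.1269,  1.7903]), 'grip_width': np.float64(0.0335), 'time': np.float64(5.15)}
```

View pics/v2.png

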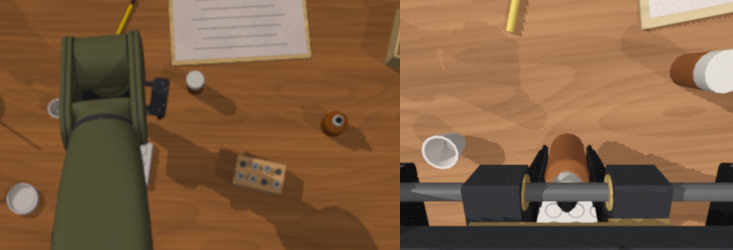

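Call:
send_rows(rows=[[0.001,0.002,-0.02,0,0,0],[0.001,0.002,-0.035,0,0,0],[0.001,0.002,-0.041,0,0,0],[0.001,0.002,-0.044,0,0,0],[0.001,0.002,-0.044,0,0,0]])

```text
time: 5.88
tcp_pos: [0.6229, 0.132, 0.0272]
tcp_rot: [0.475, -0.524, 0.524, -0.475]
ft_force: [-0.4, -0.4, -1.1]
grip_width: 0.0337
```

Call:
send_rows(rows=[[0,0,0,0,0,0],[0,0,0,0,0,0],[0,0,0,0,0,0],[0,0,0,0,0,0],[0,0,0,0,0,0]], jaw=0.3)

```text
time: 6.5
tcp_pos: [0.6227, 0.132, 0.0271]
tcp_rot: [-0.475, 0.524, -0.524, 0.475]
ft_force: [0.0, 0.3, 0.2]
grip_width: 0.0662
```

Call:
send_rows(rows=[[0,0,0.02,0,0,0],[0,0,0.06,0,0,0],[0,0,0.1,0,0,0],[0,0,0.13,0,0,0],[0,0,0.14,0,0,0]], jaw=0.1)

```text
time: 7.12
tcp_pos: [0.6245, 0.1322, 0.1715]
tcp_rot: [0.473, -0.523, 0.525, -0.477]
ft_force: [0.4, 0.4, -0.8]
grip_width: 0.0855
```

Call:
send_rows(rows=[[-0.002,-0.05,0,0,0,-1],[-0.005,-0.11,0,0,0,-2],[-0.007,-0.17,0,0,0,-3],[-0.01,-0.23,0,0,0,-4],[-0.012,-0.29,0,0,0,-5]], jaw=0)

```text
time: 7.75
tcp_pos: [0.6099, -0.1597, 0.1665]
tcp_rot: [-0.452, 0.545, -0.544, 0.451]
ft_force: [0.2, 0.7, 0.6]
grip_width: 0.0953
```

Call:
send_rows(rows=[[-0.002,-0.06,0,0,0,0],[-0.004,-0.11,0,0,0,0],[-0.005,-0.132,0,0,0,0],[-0.006,-0.138,0,0,0,0],[-0.006,-0.138,0,0,0,0]])

```text
time: 8.38
tcp_pos: [0.6047, -0.295, 0.1668]
tcp_rot: [-0.452, 0.544, -0.544, 0.452]
ft_force: [0.4, 1.3, 0.0]
grip_width: 0.0951
```

```bash
python3 - <<'E'
from h import *
from station import env
s=env.read_state();print({k:np.round(s[k],4) for k in("tcp_pos","tcp_rot","time")})
T=snap("top","top2");S=snap("scene","sc2");c=snap("wrist","w3")
def proj(p):return cv2.projectPoints(np.array([p],float),c["rvec"],c["tvec"],c["K"],None)[0].ravel()
print(proj((.605,-.296,.072)))
t=T["pixels"][150:250,150:310]
s=S["pixels"][195:295,280:440]
cv2.imwrite("pics/v3.png",np.vstack([np.hstack([cv2.resize(t,(400,250),interpolation=0),cv2.resize(s,(400,250),interpolation=0)]),np.hstack([cv2.resize(c["pixels"],(400,300)),np.zeros((300,400,3),np.uint8)])]))
E
```

```text
{'tcp_pos': array([ 0.6047, -0.295 ,  0.1668]), 'tcp_rot': array([-0.4517,  0.5443, -0.5436,  0.4518]), 'time': np.float64(8.375)}
[324.44233665 241.40017936]
```

View pics/v3.png

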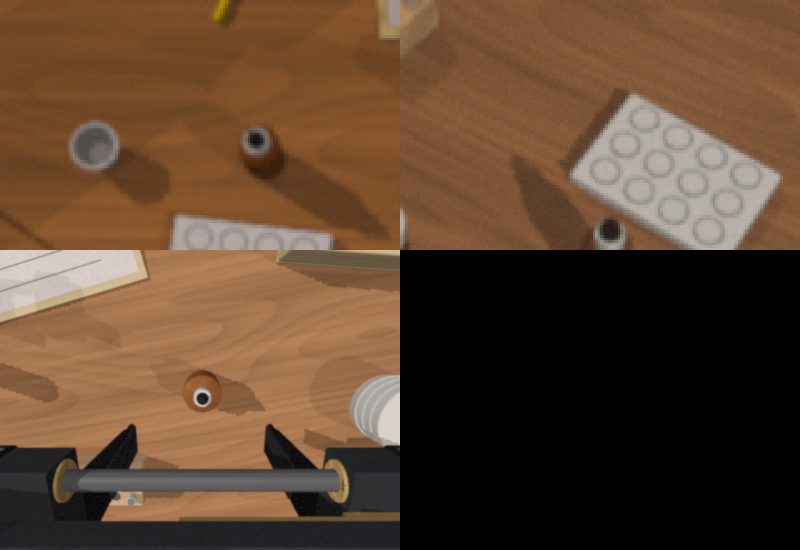

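Tall bottle stands behind the plate, with its bulb at about (252,206) in top and (364,287) in scene. In the wrist view the squat bulb is at (323,237), predicted (324,241).

Call:
send_rows(rows=[[0.001,-0.001,-0.04,0,0,0],[0.001,-0.001,-0.09,0,0,0],[0.001,-0.001,-0.13,0,0,0],[0.001,-0.001,-0.152,0,0,0],[0.001,-0.001,-0.152,0,0,0]])

```text
time: 9.15
tcp_pos: [0.6049, -0.2958, 0.0134]
tcp_rot: [-0.452, 0.545, -0.543, 0.451]
ft_force: [-0.4, 0.6, -1.3]
grip_width: 0.0951
```

Call:
send_rows(rows=[[0,0,0,0,0,0],[0,0,0,0,0,0],[0,0,0,0,0,0],[0,0,0,0,0,0],[0,0,0,0,0,0]], jaw=1)

```text
time: 9.78
tcp_pos: [0.6058, -0.2971, 0.0153]
tcp_rot: [0.452, -0.544, 0.544, -0.452]
ft_force: [0.0, 0.8, 0.4]
grip_width: 0.0509
```

Call:
send_rows(rows=[[0,0,0,0,0,0],[0,0,0,0,0,0],[0,0,0.01,0,0,0],[0,0,0.04,0,0,0],[0,0,0.08,0,0,0]])

```text
time: 10.4
tcp_pos: [0.6047, -0.2964, 0.0946]
tcp_rot: [-0.452, 0.545, -0.543, 0.451]
ft_force: [-0.0, -0.5, -1.2]
grip_width: 0.0479
```

```bash
python3 - <<'E'
from h import *
T,S=load("top2"),load("sc2")
x,r=tri(T,(252.2,205.6),S,(363.8,286.8));print(x,r)
for c,a in((T,(252.2,205.6)),(S,(363.8,286.8))):print(onz(c,a,.086))
P=onz(S,[(280+633-400,0)],0) if 0 else None
E
```

```text
[0.61959004 0.13134212 0.0782212 ] [0.00096248]
[[0.61802155 0.12981846 0.086     ]]
[[0.62329548 0.13322981 0.086     ]]
```

Call:
send_rows(rows=[[-0.002,0.015,0,0,0,0],[-0.006,0.055,0,0,0,0],[-0.012,0.105,0,0,0,0],[-0.015,0.132,0,0,0,0],[-0.016,0.139,0,0,0,0]])

```text
time: 11.02
tcp_pos: [0.5885, -0.1558, 0.0937]
tcp_rot: [-0.453, 0.544, -0.543, 0.452]
ft_force: [-0.1, -1.3, -1.1]
grip_width: 0.0477
```

Call:
send_rows(rows=[[0,0,-0.02,0,0,0],[0,0,-0.045,0,0,0],[0,0,-0.065,0,0,0],[0,0,-0.076,0,0,0],[0,0,-0.079,0,0,0]])

```text
time: 11.65
tcp_pos: [0.5895, -0.1584, 0.0152]
tcp_rot: [-0.452, 0.545, -0.544, 0.451]
ft_force: [-0.3, -0.8, 0.5]
grip_width: 0.0477
```

Call:
send_rows(rows=[[0,0,0,0,0,0],[0,0,0,0,0,0],[0,0,0,0,0,0],[0,0,0,0,0,0],[0,0,0,0,0,0]])

```text
time: 12.28
tcp_pos: [0.5898, -0.158, 0.0163]
tcp_rot: [0.452, -0.544, 0.544, -0.452]
ft_force: [-0.3, -0.7, -1.5]
grip_width: 0.0474
```

Call:
send_rows(rows=[[0,0,-0.002,0,0,0],[0,0,-0.002,0,0,0],[0,0,-0.002,0,0,0],[0,0,-0.002,0,0,0],[0,0,-0.002,0,0,0]], jaw=0.2)

```text
time: 12.9
tcp_pos: [0.5898, -0.1581, 0.0142]
tcp_rot: [0.452, -0.544, 0.544, -0.452]
ft_force: [0.8, -0.1, 0.4]
grip_width: 0.076
```

Call:
send_rows(rows=[[0,0,0.02,0,0,0],[0,0,0.06,0,0,0],[0,0,0.11,0,0,0],[0,0,0.14,0,0,0],[0,0,0.15,0,0,0]], jaw=0)

```text
time: 13.52
tcp_pos: [0.5914, -0.1586, 0.1686]
tcp_rot: [0.45, -0.542, 0.546, -0.453]
ft_force: [-0.8, -0.8, 1.2]
grip_width: 0.0949
```

Call:
send_rows(rows=[[-0.015,0.05,0,0,0,1],[-0.034,0.11,0,0,0,2],[-0.052,0.17,0,0,0,3],[-0.07,0.23,0,0,0,4],[-0.088,0.29,0,0,0,5]])

```text
time: 14.15
tcp_pos: [0.5005, 0.1328, 0.1633]
tcp_rot: [-0.475, 0.524, -0.524, 0.475]
ft_force: [0.9, 0.5, 0.2]
grip_width: 0.0951
```

Call:
send_rows(rows=[[-0.018,0.06,-0.01,0,0,0],[-0.036,0.12,-0.03,0,0,0],[-0.052,0.17,-0.05,0,0,0],[-0.061,0.199,-0.06,0,0,0],[-0.061,0.199,-0.06,0,0,0]])

```text
time: 14.78
tcp_pos: [0.4389, 0.3309, 0.102]
tcp_rot: [-0.477, 0.523, -0.523, 0.474]
ft_force: [-0.0, 1.3, 0.4]
grip_width: 0.0952
```

```bash
python3 - <<'E'
from h import *
from station import env
s=env.read_state();print({k:np.round(s[k],4) for k in("tcp_pos","tcp_rot","time")})
T=snap("top","top3");S=snap("scene","sc3");c=snap("wrist","w4")
def proj(p):return cv2.projectPoints(np.array([p],float),c["rvec"],c["tvec"],c["K"],None)[0].ravel()
print(proj((.441,.331,.012)))
t=T["pixels"][190:290,350:510]
s=S["pixels"][130:230,170:330]
cv2.imwrite("pics/v4.png",np.vstack([np.hstack([cv2.resize(t,(400,250),interpolation=0),cv2.resize(s,(400,250),interpolation=0)]),np.hstack([cv2.resize(c["pixels"],(400,300)),np.zeros((300,400,3),np.uint8)])]))
E
```

```text
{'tcp_pos': array([0.4389, 0.3309, 0.102 ]), 'tcp_rot': array([-0.4772,  0.5234, -0.5228,  0.4744]), 'time': np.float64(14.775)}
[320.12832625 243.00062341]
```

View pics/v4.png

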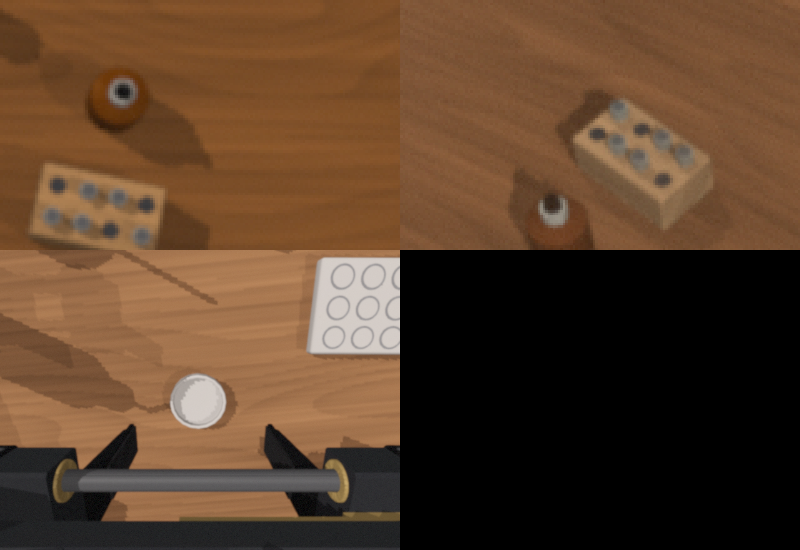

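Squat stands behind the block (bulb (122,92) in the crop). The dish is centred at (317,242) in the wrist view, predicted (320,243). Descending on it.

Call:
send_rows(rows=[[0.002,0.001,-0.03,0,0,0],[0.002,0.001,-0.06,0,0,0],[0.002,0.001,-0.08,0,0,0],[0.002,0.001,-0.09,0,0,0],[0.002,0.001,-0.096,0,0,0]])

```text
time: 15.55
tcp_pos: [0.4435, 0.331, 0.0082]
tcp_rot: [0.475, -0.524, 0.524, -0.475]
ft_force: [-0.2, 0.2, 0.1]
grip_width: 0.0952
```

Call:
send_rows(rows=[[0,0,0,0,0,0],[0,0,0,0,0,0],[0,0,0,0,0,0],[0,0,0,0,0,0],[0,0,0,0,0,0]], jaw=1)

```text
time: 16.18
tcp_pos: [0.4433, 0.3314, 0.0086]
tcp_rot: [0.475, -0.524, 0.524, -0.475]
ft_force: [-0.3, 0.3, 2.5]
grip_width: 0.0615
```

Call:
send_rows(rows=[[0,0,0,0,0,0],[0,0,0,0,0,0],[0,0,0.01,0,0,0],[0,0,0.04,0,0,0],[0,0,0.08,0,0,0]])

```text
time: 16.8
tcp_pos: [0.4418, 0.3303, 0.0876]
tcp_rot: [-0.476, 0.524, -0.524, 0.474]
ft_force: [-0.1, 0.6, -0.7]
grip_width: 0.0618
```

```bash
python3 - <<'E'
from h import *
T,S=load("top3"),load("sc3")
a,b=(350+122.5/2.5-.3,190+92/2.5-.3),(170+152/2.5-.3,130+204/2.5-.3)
print("squat",*tri(T,a,S,b),onz(T,a,.066),onz(S,b,.066))
print("blk scene FL,BL,BR",onz(S,np.array([(170+310/2.5,130+158/2.5),(170+263/2.5,130+200/2.5),(170+174/2.5,130+140/2.5)])-.3,.04))
from station import env
s=env.read_state();print({k:np.round(s[k],4) for k in("tcp_pos","tcp_rot","grip_width")})
E
```

```text
squat [ 0.58834458 -0.1591778   0.06026325] [0.00075256] [[ 0.58690773 -0.15794412  0.066     ]] [[ 0.59163164 -0.15646431  0.066     ]]
blk scene FL,BL,BR [[ 0.47951853 -0.08728277  0.04      ]
 [ 0.53279884 -0.09797283  0.04      ]
 [ 0.5164119  -0.19218715  0.04      ]]
{'tcp_pos': array([0.4418, 0.3303, 0.0876]), 'tcp_rot': array([-0.4762,  0.5241, -0.5237,  0.4737]), 'grip_width': np.float64(0.0618)}
```

Call:
send_rows(rows=[[0.002,-0.01,0,0,0,0],[0.01,-0.05,0,0,0,0],[0.02,-0.1,0,0,0,0],[0.032,-0.16,0,0,0,0],[0.044,-0.22,0,0,0,0]])

```text
time: 17.42
tcp_pos: [0.486, 0.109, 0.0868]
tcp_rot: [-0.476, 0.524, -0.523, 0.474]
ft_force: [0.8, 0.1, -0.4]
grip_width: 0.0618
```

Call:
send_rows(rows=[[0.01,-0.05,0,0,0,0],[0.018,-0.09,0,0,0,0],[0.022,-0.108,0,0,0,0],[0.022,-0.11,0,0,0,0],[0.022,-0.11,0,0,0,0]])

```text
time: 18.05
tcp_pos: [0.5084, 0.002, 0.0876]
tcp_rot: [-0.475, 0.524, -0.523, 0.475]
ft_force: [-0.3, -0.4, 0.8]
grip_width: 0.0614
```

Call:
send_rows(rows=[[0,0,-0.02,0,0,0],[0,0,-0.045,0,0,0],[0,0,-0.065,0,0,0],[0,0,-0.075,0,0,0],[0,0,-0.077,0,0,0]])

```text
time: 18.68
tcp_pos: [0.5085, 0.002, 0.0106]
tcp_rot: [-0.475, 0.524, -0.523, 0.475]
ft_force: [-0.3, -0.4, -0.5]
grip_width: 0.0616
```

Call:
send_rows(rows=[[0,0,-0.001,0,0,0],[0,0,-0.002,0,0,0],[0,0,-0.003,0,0,0],[0,0,-0.003,0,0,0],[0,0,-0.003,0,0,0]])

```text
time: 19.3
tcp_pos: [0.5095, 0.0011, 0.0086]
tcp_rot: [0.475, -0.524, 0.524, -0.475]
ft_force: [-0.1, -0.6, 1.7]
grip_width: 0.0618
```

Call:
send_rows(rows=[[0,0,0,0,0,0],[0,0,0,0,0,0],[0,0,0,0,0,0],[0,0,0,0,0,0],[0,0,0,0,0,0]], jaw=0.15)

```text
time: 19.92
tcp_pos: [0.5089, 0.0011, 0.008]
tcp_rot: [-0.475, 0.524, -0.524, 0.475]
ft_force: [0.1, -0.5, -0.0]
grip_width: 0.0807
```

Call:
send_rows(rows=[[0,0,0.02,0,0,0],[0,0,0.06,0,0,0],[0,0,0.1,0,0,0],[0.02,0,0.13,0,0,0],[0.06,-0.003,0.14,0,0,0]])

```text
time: 20.55
tcp_pos: [0.5705, -0.0018, 0.1513]
tcp_rot: [0.474, -0.523, 0.525, -0.476]
ft_force: [0.2, 0.8, 0.1]
grip_width: 0.0811
```

Call:
send_rows(rows=[[0.05,-0.003,0,0,0,0],[0.1,-0.007,0,0,0,0],[0.112,-0.008,0,0,0,0],[0.112,-0.008,0,0,0,0],[0.112,-0.008,0,0,0,0]], jaw=0)

```text
time: 21.18
tcp_pos: [0.6798, -0.0097, 0.1479]
tcp_rot: [-0.475, 0.524, -0.524, 0.475]
ft_force: [-0.3, 0.0, -0.1]
grip_width: 0.0953
```

```bash
python3 - <<'E'
from h import *
from station import env
s=env.read_state();print({k:np.round(s[k],4) for k in("tcp_pos","tcp_rot","time")})
T=snap("top","top4");S=snap("scene","sc4");c=snap("wrist","w5")
def proj(p):return cv2.projectPoints(np.array([p],float),c["rvec"],c["tvec"],c["K"],None)[0].ravel()
print(proj((.682,-.010,.064)))
t=T["pixels"][220:320,240:400]
s=S["pixels"][180:280,240:400]
cv2.imwrite("pics/v5.png",np.vstack([np.hstack([cv2.resize(t,(400,250),interpolation=0),cv2.resize(s,(400,250),interpolation=0)]),np.hstack([cv2.resize(c["pixels"],(400,300)),np.zeros((300,400,3),np.uint8)])]))
E
```

```text
{'tcp_pos': array([ 0.6798, -0.0097,  0.1479]), 'tcp_rot': array([-0.4752,  0.5242, -0.5236,  0.4747]), 'time': np.float64(21.175)}
[322.42982774 243.46253325]
```

View pics/v5.png

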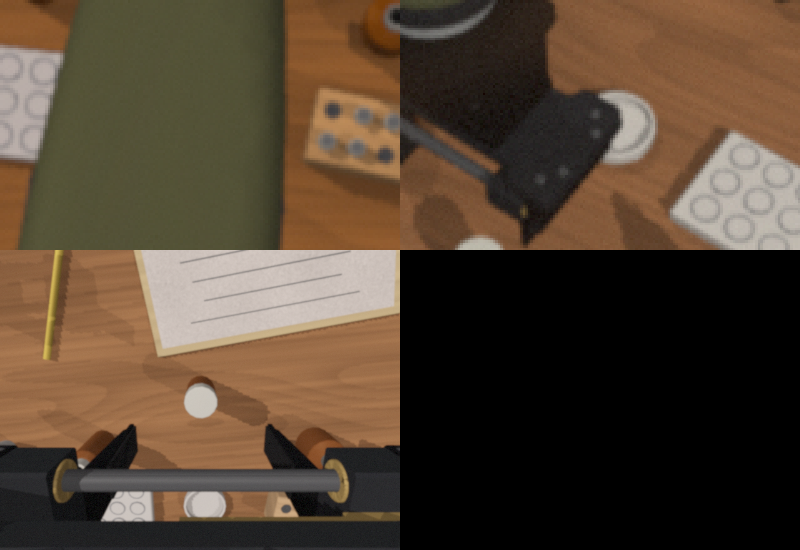

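Call:
send_rows(rows=[[0.002,0,-0.03,0,0,0],[0.002,0,-0.07,0,0,0],[0.002,0,-0.1,0,0,0],[0.002,0,-0.117,0,0,0],[0.002,0,-0.12,0,0,0]])

```text
time: 21.95
tcp_pos: [0.6821, -0.0098, 0.0272]
tcp_rot: [-0.475, 0.524, -0.523, 0.474]
ft_force: [0.2, 0.2, 0.4]
grip_width: 0.0952
```

Call:
send_rows(rows=[[0,0,0,0,0,0],[0,0,0,0,0,0],[0,0,0,0,0,0],[0,0,0,0,0,0],[0,0,0,0,0,0]], jaw=1)

```text
time: 22.58
tcp_pos: [0.6831, -0.0099, 0.0283]
tcp_rot: [0.475, -0.524, 0.524, -0.475]
ft_force: [-0.7, 0.9, 0.3]
grip_width: 0.0508
```

Call:
send_rows(rows=[[0,0,0,0,0,0],[0,0,0,0,0,0],[0,0,0.01,0,0,0],[0,0,0.04,0,0,0],[0,0,0.08,0,0,0]])

```text
time: 23.2
tcp_pos: [0.6819, -0.0098, 0.1079]
tcp_rot: [-0.476, 0.525, -0.523, 0.474]
ft_force: [0.4, 0.1, -0.3]
grip_width: 0.0357
```

Call:
send_rows(rows=[[-0.01,0,0,0,0,0],[-0.04,0.002,0,0,0,0],[-0.09,0.005,0,0,0,0],[-0.13,0.008,0,0,0,0],[-0.15,0.01,0,0,0,0]])

```text
time: 23.82
tcp_pos: [0.5296, 0.0005, 0.1063]
tcp_rot: [-0.476, 0.525, -0.523, 0.474]
ft_force: [-0.8, -0.4, -1.3]
grip_width: 0.0357
```

```bash
python3 - <<'E'
from h import *
from station import env
s=env.read_state();print({k:np.round(s[k],4) for k in("tcp_pos","tcp_rot","time","grip_width","ft_force")})
S=snap("scene","sc5")
cv2.imwrite("pics/v6.png",cv2.resize(S["pixels"][160:310,220:420],(800,600),interpolation=0))
E
```

```text
{'tcp_pos': array([5.296e-01, 5.000e-04, 1.063e-01]), 'tcp_rot': array([-0.4757,  0.5248, -0.523 ,  0.4741]), 'time': np.float64(23.825), 'grip_width': np.float64(0.0357), 'ft_force': array([-0.804 , -0.3817, -1.2806])}
```

View pics/v6.png

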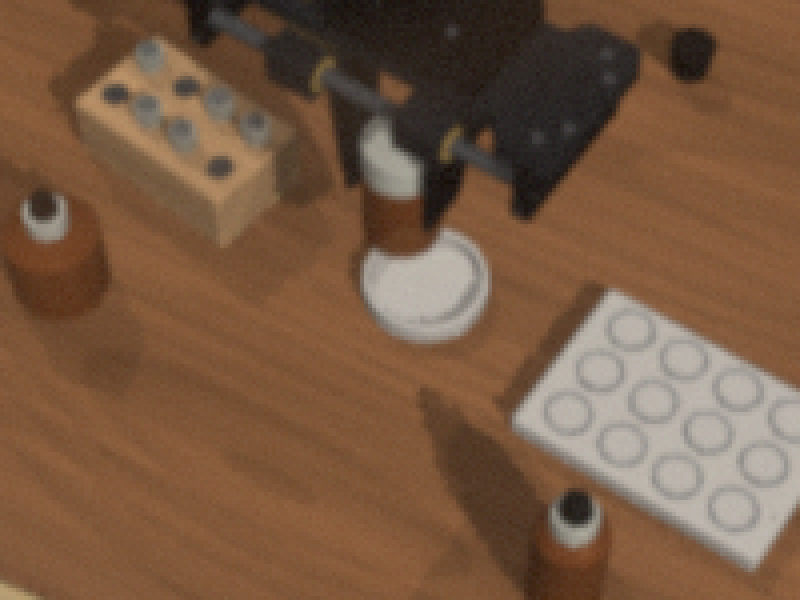

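The jar is gripped upright (35.7 mm) and the dish is empty on the table, with its rim centred near (425,280) in the crop, i.e. (326,230). A quick check of the dish centre before lowering.

```bash
python3 - <<'E'
from h import *
S=load("sc5")
print(onz(S,[(362/4+220,160+285/4),(490/4+220,160+275/4),(425/4+220,160+331/4),(425.5/4+220,160+280/4)],.012))
E
```

```text
[[ 0.5268912  -0.02264461  0.012     ]
 [ 0.49150826  0.02904736  0.012     ]
 [ 0.53543063  0.0168647   0.012     ]
 [ 0.50934011  0.0029557   0.012     ]]
```

Call:
send_rows(rows=[[-0.01,0,0,0,0,0],[-0.018,0,0,0,0,0],[-0.021,0,0,0,0,0],[-0.021,0,0,0,0,0],[-0.021,0,0,0,0,0]])

```text
time: 24.5
tcp_pos: [0.5124, 0.0001, 0.1082]
tcp_rot: [0.475, -0.524, 0.524, -0.475]
ft_force: [-1.0, -0.7, -0.4]
grip_width: 0.0357
```

Call:
send_rows(rows=[[-0.002,0.001,-0.02,0,0,0],[-0.002,0.001,-0.045,0,0,0],[-0.002,0.001,-0.062,0,0,0],[-0.002,0.001,-0.07,0,0,0],[-0.002,0.001,-0.072,0,0,0]])

```text
time: 25.12
tcp_pos: [0.51, 0.0011, 0.0358]
tcp_rot: [-0.475, 0.524, -0.524, 0.475]
ft_force: [-0.1, -0.3, -0.7]
grip_width: 0.0357
```

Call:
send_rows(rows=[[0,0,-0.001,0,0,0],[0,0,-0.002,0,0,0],[0,0,-0.003,0,0,0],[0,0,-0.003,0,0,0],[0,0,-0.003,0,0,0]])

```text
time: 25.75
tcp_pos: [0.5101, 0.0012, 0.0332]
tcp_rot: [0.475, -0.524, 0.524, -0.475]
ft_force: [-0.6, 0.9, -1.3]
grip_width: 0.0356
```

Force still shows the jar's weight, so it goes about 1 mm lower before release. Then up and back out of the camera views.

Call:
send_rows(rows=[[0,0,-0.001,0,0,0],[0,0,-0.001,0,0,0],[0,0,-0.001,0,0,0],[0,0,-0.001,0,0,0],[0,0,-0.001,0,0,0]])

```text
time: 26.38
tcp_pos: [0.5102, 0.0011, 0.033]
tcp_rot: [0.475, -0.524, 0.524, -0.475]
ft_force: [-2.5, -0.5, 5.2]
grip_width: 0.0356
```

Call:
send_rows(rows=[[0,0,0,0,0,0],[0,0,0,0,0,0],[0,0,0,0,0,0],[0,0,0,0,0,0],[0,0,0,0,0,0]], jaw=0.3)

```text
time: 27.0
tcp_pos: [0.51, 0.0012, 0.0321]
tcp_rot: [-0.475, 0.524, -0.524, 0.475]
ft_force: [0.5, 0.8, -0.8]
grip_width: 0.0666
```

Call:
send_rows(rows=[[0,0,0.02,0,0,0],[0,0,0.06,0,0,0],[0,0,0.1,0,0,0],[0,0,0.14,0,0,0],[0,0,0.16,0,0,0]])

```text
time: 27.62
tcp_pos: [0.511, 0.0011, 0.1948]
tcp_rot: [0.474, -0.523, 0.525, -0.476]
ft_force: [0.3, 0.1, -0.0]
grip_width: 0.0667
```

Call:
send_rows(rows=[[-0.02,-0.055,0.01,0,0,0],[-0.04,-0.11,0.02,0,0,0],[-0.06,-0.16,0.03,0,0,0],[-0.08,-0.22,0.03,0,0,0],[-0.1,-0.27,0.03,0,0,0]])

```text
time: 28.25
tcp_pos: [0.4088, -0.2705, 0.2214]
tcp_rot: [-0.475, 0.524, -0.524, 0.475]
ft_force: [0.6, -0.2, -0.2]
grip_width: 0.0665
```

Call:
send_rows(rows=[[-0.02,-0.055,0,0,0,0],[-0.04,-0.11,0,0,0,0],[-0.06,-0.16,0,0,0,0],[-0.08,-0.22,0,0,0,0],[-0.1,-0.26,0,0,0,0]])

```text
time: 28.88
tcp_pos: [0.3086, -0.5306, 0.2206]
tcp_rot: [-0.474, 0.525, -0.524, 0.475]
ft_force: [0.1, -0.1, 0.1]
grip_width: 0.0665
```

```bash
python3 - <<'E'
from h import *
T=snap("top","top6");S=snap("scene","sc6")
cv2.imwrite("pics/v7.png",np.vstack([cv2.resize(T["pixels"][170:320,140:440],(600,300),interpolation=0),cv2.resize(S["pixels"][160:310,200:500],(600,300),interpolation=0)]))
A=blob(T,(188,208),"white",16);print("cruc",np.round(cv2.fitEllipse((onz(T,A[:,0],.034)[:,:2]*1000).astype(np.float32))[0],1))
E
```

```text
cruc [621.9 266.8]
```

View pics/v7.png

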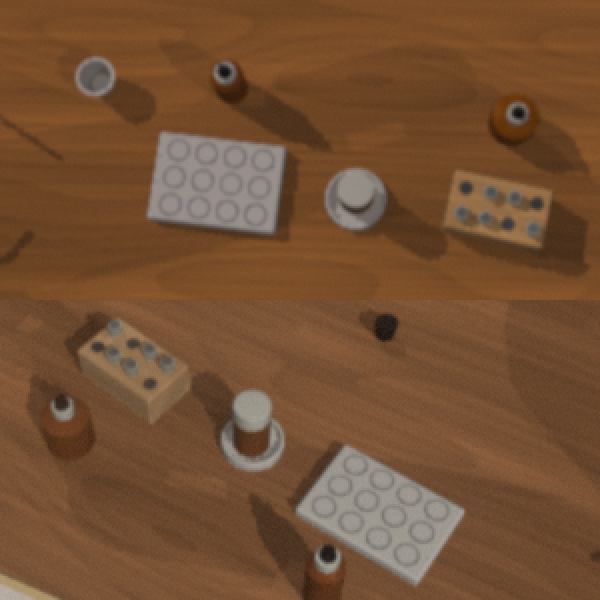

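```bash
python3 - <<'E'
from h import *
T=load("top6")
for n,p,r,z in(("dish",(317.5,269),20,.012),("plate",(249,262),52,.014)):
    A=blob(T,p,"white",r);w=(onz(T,A[:,0],z)[:,:2]*1000).astype(np.float32)
    print(n,np.round(cv2.fitEllipse(w)[0],1),np.round(cv2.fitEllipse(w)[1],1),cv2.minAreaRect(w))
f=lambda a:np.array([[np.cos(a),np.sin(a)],[-np.sin(a),np.cos(a)]])
t=onz(T,(252.7,205.2),.086)[0,:2]*1000;s=onz(T,(140+517/2-.3,170+114/2-.3),.066)[0,:2]*1000
print(t,f(np.radians(-6))@(t-[519.2,141.3]),s,f(np.radians(-10.8))@(s-[495.9,-140.8]))
print("mid",(np.array([519.2,141.3])+[495.9,-140.8])/2)
E
```

```text
dish [506.    0.7] [58.8 61.5] ((506.23968505859375, 0.25647544860839844), (61.28595733642578, 58.975894927978516), 1.2036045789718628)
plate [519.2 141.5] [101.9 154.2] ((519.2305297851562, 141.84095764160156), (130.2179412841797, 90.47530364990234), 84.27081298828125)
[618.8411811  128.88114132] [100.39346049  -1.93548733] [ 586.48402228 -156.95613805] [92.00688859  1.10378475]
mid [5.0755e+02 2.5000e-01]
```

```bash
python3 -c "
from station import env
print(env.read_state()['time']);print(env.job_done())"
```

```text
28.975
the job is handed in; nothing more can be done
None
```

The bench is set up and handed in at 29.0 s on the robot's clock. I placed the tall bottle, the squat bottle, the dish and then the jar in the dish, in that order.

In the last top-camera check:

| Item | Result |
|---|---|
| Tall bottle | 38.4 mm gap behind the spot plate, 1.9 mm off centre |
| Squat bottle | 38.0 mm gap behind the vial block, 1.1 mm off centre |
| Dish | about 1.6 mm from the midpoint between plate and block |
| Jar | upright inside the dish |
| Crucible | moved 0.1 mm or less, within measurement noise |

- **Camera agreement:** the scene and top cameras differ by 2–5 mm. The scene camera puts both bottles up to 5 mm farther from the robot. I aimed at averages of the two.
- **Bulb heights:** two-camera heights after placing came out 6–8 mm below the expected bulb centres. I put this down to pixel reading, because the bottles look upright in both views.
- **Forces:** the highest wrist reading I saw was about 6 N, while setting the jar down.
- **No failed checks:** nothing else failed or disagreed.

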